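# Pointing check before starting the fuel-cell trainer

## Robot

A 6-joint arm with a two-finger parallel gripper is mounted at the origin on the work surface. World frame = base frame: x ahead of the robot, y to its left, z up, the work surface at z = 0. Lengths are in mm, angles in degrees, forces in N, time in s.
With the tool pointing down it reaches from about 300 to 1000 mm from the base axis. Payload 5.1 kg.
Tool frame: the origin (TCP) lies at the very end of the fingers, on their centre line; the grasp point (between the pads) lies behind it (r.grip_point_offset is the x of the grasp point in the tool frame, in mm); x points along the fingers, z is the direction in which the jaws open and shut, and the axes are right-handed (so a half turn about x gives the same grasp; the last joint's range is limited). The gripper opens to 95 mm and grips with 3 to 60 N. Pads are 20 mm wide; open, the fingers measure 119 mm over their backs; the gripper's body (75 mm by 180 mm) begins 59 mm behind the grasp point.
Start: joints at [64.538, 7.093, 94.555, -0, 78.352, -4.733], TCP at [230.093, 607.9, 214.656] pointing down, gripper open.
Joint ranges: [-149.61, 149.61], [-58.7, 133.49], [1.44, 155.28], [-77.14, 257.14], [18.33, 153.61], [-166.67, 166.67]. Speed limits (degrees/s): [147.25, 147.25, 180, 180, 180, 180].

## Interface

Orientations are given as a 3x3 rotation matrix whose columns are the frame's x, y, z axes.
In Python, from station import r, get_image, models gives the robot as it stands. Calls block until the motion is done:
- r.move_to(position, orientation): joint-space move of the TCP to a pose.
- r.servo_line(position, rotation=None, v=150): straight line of the TCP; rotation=None keeps the orientation; v is the mean speed in mm/s.
- r.move_joints(angles): joint-space move.
- r.release() and r.grasp(): open the fingers fully, or close them until they stop; the grip force is fixed at half the most.
- r.wait(seconds).
- r.ik(position, orientation): joint angles nearest the present ones, or None.
- r.state(): the state.
- get_image(name): name is "side" or "top"; returns a dict with "img" (480x640x3 uint8, red, green, blue), "fx", "fy", "cx", "cy" (pixels), "view" (4x4, takes a point from world to camera coordinates). Camera axes: x right, y down, z forward; pixel columns grow to the right and rows downward; lengths in mm; the calibration is good to about 2 mm. A picture is of the moment at which its call begins. There is no depth.
A pose or a line that the arm cannot do raises r.IKError and nothing moves.
- r.sign_off(): hands the job in, once; it reports no verdict.
Trained networks look in a picture, given as the dict that the camera call returned (one of the last four; its "shot" number tells which), for a name from the list of things; names that differ only in an ending like _2 or _b are one class to them, and where a whole thing is asked for, a point or a joint stands for the part that bears it (a point fixed in the world has none). Each returns a list of dicts, best first, with "conf" (0 to 1); they miss things now and then, are a little off and sometimes report something else, mostly with a low value. They report only what shows in the picture. A call takes as long as a camera call.
- models.find_in(name, picture): "bbox" ([left, top, right, bottom] in pixels, round what is visible of it).
The state is a dict: "time_s": time; "qpos": joint angles; "joint_velocities": joint speeds; "joint_torque": joint torques, N m; "tcp_pos": TCP position; "tcp_rot": TCP orientation; "ft_force": force on the tool from outside, world axes, zero at the start; "wrist_torque": the same for the moment, N m; "width": finger opening in mm.
Only numpy, scipy, OpenCV 4.12 (cv2) and the standard library are available. Lean on these libraries where they do the work, as an engineer would, in place of code of your own. Each camera call takes 0.05 s, during which the arm holds its last target.

## Task

Do the pointing check before starting the fuel-cell trainer: hold your fingertips about two centimetres above the middle of the larger dial gauge for two seconds, then do the same above the middle lamp of the three-lamp bar, without touching the gauges or the lamp bar. Then press the big button of the control box fully down, not the little one, and let go and draw clear. Leave everything on the bench standing where it is: nothing is picked up or shoved aside.

Things in the scene. Friction and masses are not known exactly. Their poses are not given: they have to be found in the camera images.
- large_gauge: gauge unit with the larger dial: aluminium foot plate 90 x 110 mm, 12 mm thick, with a brass valve body and, on top, a round steel pressure gauge 80 mm across with a white dial facing straight up, 70 mm above the table. Loose, 0.8 kg, not to be touched. Origin: centre of its underside; z up, y along the 110 mm side
- large_gauge_dial (a point): centre of the upward face of the larger gauge, 70 mm above the table, 12 mm to the +y side of its unit's centre: the first thing to point at
- small_gauge: the same kind of gauge unit with a smaller gauge, 50 mm across, facing up, 70 mm above the table; foot plate 90 x 110 mm. Loose, not to be touched. Origin: centre of its underside. It, the larger gauge and the control box trade places between runs
- lamp_bar: three-lamp bar: white plastic bar 80 x 220 mm, 28 mm high, with three equal round black lamp heads of 62 mm diameter in a row, 70 mm apart, facing up, tops 53 mm above the table. Loose, 0.8 kg, not to be touched. Origin: centre of its underside; y along the row of lamps
- middle_lamp (a point): centre of the top of the middle lamp head, 53 mm above the table: the second thing to point at
- control_box: grey control box 85 x 130 mm, 50 mm high, loose, about 0.9 kg, with two round white push buttons on top. Origin: centre of its underside; y along the 130 mm side: big button at y = -30 mm, little one at y = +38 mm
- big_button_top (a point): centre of the top face of the big push button, 38 mm across, 72 mm above the table when released; it stands 10 mm proud of a round black collar 54 mm across, and is pressed straight down
- big_button (a joint): how far the big button is pressed: 0 released, 0.006 m fully down; springs back; takes 1.5 N to start and 5 N to be fully down
- little_button (a joint): how far the little button (18 mm across, its top 72 mm above the table, in a collar 34 mm across) is pressed, same spring; must not be pressed
- canister_center (a point): centre of a lying blue gas canister, 60 mm in diameter, 180 mm long with its brass neck, in a black cradle; centre 42 mm above the table, top 74 mm; bystander
- stack_center (a point): centre of a finned fuel-cell block 70 x 90 mm, 84 mm high; centre 40 mm above the table; bystander
- meter_center (a point): centre of a black hand-held multimeter lying flat, 140 x 72 x 30 mm (with its dial 38 mm high); bystander
- wrench_grip (a point): handle of a steel wrench lying flat, about 160 mm long, under 10 mm thick; bystander
- coupling_center (a point): centre of a small upright brass coupling, 28 mm in diameter, 40 mm high; bystander
- bottle_center (a point): centre of an upright white bottle, 64 mm in diameter, 140 mm high; centre 70 mm above the table; bystander

How it is judged (in metres and radians):
On the way, in this order (a step that is already met when the one before it is completed fails the run):
1. point at the larger gauge: fingertips just above the middle of its dial, for 1.5 s (horizontal distance between the grasp point and large_gauge_dial below 0.022 m and z of the grasp point in the frame of large_gauge_dial between 0.012 and 0.08 m), for 1.5 s.
2. point at the middle lamp: fingertips just above it, for 1.5 s (horizontal distance between the grasp point and middle_lamp below 0.022 m and z of the grasp point in the frame of middle_lamp between 0.012 and 0.08 m), for 1.5 s.
3. press the big button fully down (more than 4.5 of 6 mm) (value of joint big_button above 0.0045 m), for 0.1 s.
At the end, for the whole second after the job is handed in: both buttons are released (less than 2 mm down), and the gauges, lamp bar, control box and bystanders stand still and upright within 20 mm of where they started (value of joint each of big_button, little_button below 0.002 m and distance of each of large_gauge, small_gauge, lamp_bar, control_box, canister_center, stack_center, meter_center, wrench_grip, coupling_center, bottle_center from where it was at the start of the episode below 0.02 m and linear speed of each of large_gauge, small_gauge, lamp_bar, control_box below 0.02 m/s and angle between each of large_gauge, small_gauge, lamp_bar, control_box's own z axis and vertical below 0.1 rad and angle between each of bottle_center, coupling_center's own z axis and vertical below 0.2 rad); the robot touches nothing.
It fails at once if a gauge unit or the lamp bar is touched (contact force between any of the fingers, the arm and large_gauge above 0.5 N or contact force between any of the fingers, the arm and small_gauge above 0.5 N or contact force between any of the fingers, the arm and lamp_bar above 0.5 N).
It fails at once if the little button is pressed (more than 3 mm) (value of joint little_button above 0.003 m).
It fails at once if the control box is lifted or shoved by more than 20 mm (distance of control_box from where it was at the start of the episode above 0.02 m).
It fails at once if a bystander is lifted, knocked over or moved by more than 20 mm (distance of any of canister_center, stack_center, meter_center, wrench_grip, coupling_center, bottle_center from where it was at the start of the episode above 0.02 m or angle between any of bottle_center, coupling_center's own z axis and vertical above 0.5 rad).
It also fails if it takes over 58 s, if anything falls off the work surface, if the arm or the gripper's body presses on something with over 40 N, if the wrist force passes 120 N, or if a joint passes its speed limit or range.

## Working session

There is one attempt and no reset: what is moved stays moved. The work goes in short steps, each a Python script; the robot and the scene stay as the last script left them, time stands still between calls to the robot, and variables do not carry over. Pictures are saved under pics/ and viewed, and the job is handed in when it is done.

```bash
ls; mkdir -p pics; python3 - <<'E'
from station import r,get_image,models
import cv2,numpy as np
s=r.state();print(s['time_s'],s['tcp_pos'],s['tcp_rot'],s['width'],r.grip_point_offset)
for n in['side','top']:
    p=get_image(n);cv2.imwrite(f'pics/{n}0.png',p['img'][:,:,::-1])
    print(n,p['fx'],p['fy'],p['cx'],p['cy'],np.round(p['view'],4).tolist())
    for k in['large_gauge','small_gauge','lamp_bar','control_box','big_button','little_button']:
        print(k,[(np.round(d['bbox'],1).tolist(),round(d['conf'],2)) for d in models.find_in(k,p)][:3])
E
```

```text
pics
0.0 [229.84668268 607.31660005 213.39189764] [[-8.71416358e-04 -9.35247967e-01  3.53992203e-01]
 [-1.87431462e-03  3.53993243e-01  9.35246102e-01]
 [-9.99997864e-01  1.51495990e-04 -2.06142444e-03]] 95.2385337166522 -18.8
side 458.09068158918234 458.09068158918234 325.91983576109357 246.79494607414318 [[-0.9927, -0.1197, -0.0131, 528.7173], [-0.0587, 0.5759, -0.8154, 109.0738], [0.1051, -0.8087, -0.5788, 828.3472], [0.0, 0.0, 0.0, 1.0]]
large_gauge [([340.7, 239.2, 391.6, 292.0], 0.92)]
small_gauge [([249.0, 352.8, 316.0, 431.6], 0.71), ([389.9, 221.1, 460.0, 250.0], 0.61)]
lamp_bar [([254.2, 233.7, 306.9, 319.3], 0.68)]
control_box [([337.8, 177.6, 387.3, 228.1], 0.98), ([144.6, 341.5, 210.7, 428.7], 0.55)]
big_button [([347.9, 180.2, 361.3, 187.8], 0.56)]
little_button [([362.5, 194.1, 367.9, 200.1], 0.61)]
top 513.9982795708536 513.9982795708536 312.4120682076588 239.96081593756585 [[-0.0017, -0.9999, -0.014, 6.2668], [-0.9818, 0.0043, -0.1899, 554.4851], [0.19, 0.0134, -0.9817, 963.419], [0.0, 0.0, 0.0, 1.0]]
large_gauge [([306.9, 267.5, 362.6, 314.0], 0.6), ([434.9, 273.5, 445.6, 286.6], 0.29)]
small_gauge [([167.0, 211.8, 223.9, 262.9], 0.57), ([464.5, 260.0, 485.6, 278.8], 0.3)]
lamp_bar [([262.8, 189.5, 378.4, 240.0], 0.89)]
control_box [([411.7, 245.1, 493.1, 305.3], 0.96)]
big_button [([463.8, 257.6, 485.4, 279.7], 0.52)]
little_button [([226.3, 335.2, 237.2, 347.7], 0.66)]
```

View pics/side0.png

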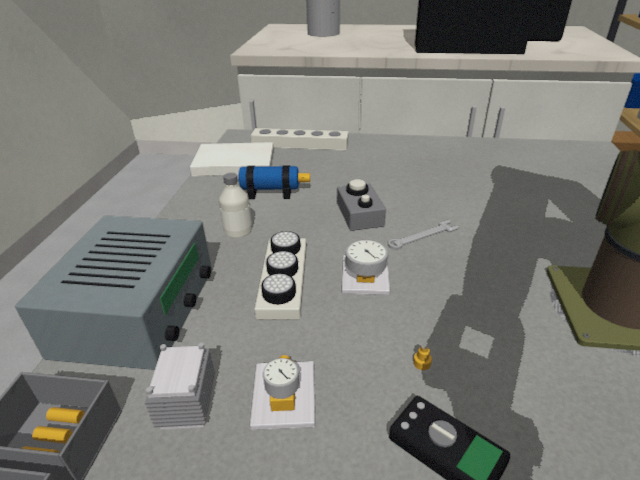

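View pics/top0.png

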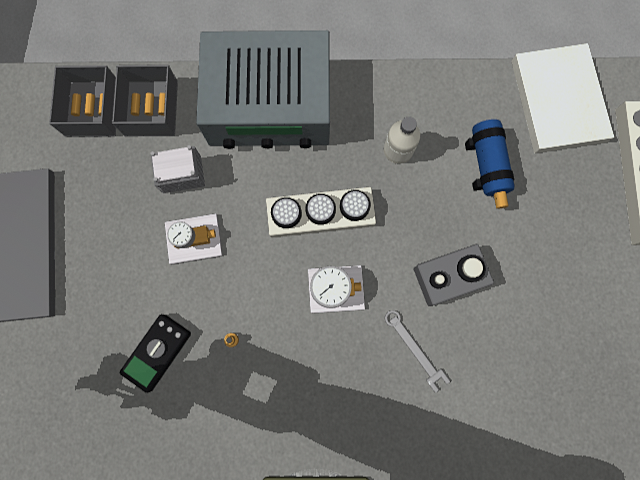

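The top view shows the large gauge dial at about (330,287), the middle lamp at (321,208) and the big button at (472,267). In the side view they are at about (367,253), (282,262) and (357,185). I'll refine these on enlarged crops and triangulate.

```bash
python3 - <<'E'
import cv2,numpy as np
t=cv2.imread('pics/top0.png');s=cv2.imread('pics/side0.png')
def crop(im,cx,cy,h=33):
    c=im[cy-h:cy+h,cx-h:cx+h]; c=cv2.resize(c,(264,264),interpolation=cv2.INTER_CUBIC)
    for k in range(0,66,10):
        cv2.putText(c,str(cx-h+k),(k*4,8),0,.3,(0,0,255)); cv2.putText(c,str(cy-h+k),(0,k*4+8),0,.3,(0,0,255)); cv2.line(c,(k*4,0),(k*4,263),(0,0,255) if 0 else (200,120,0),1);cv2.line(c,(0,k*4),(263,k*4),(200,120,0),1)
    return c
rows=[np.hstack([crop(t,330,287),crop(t,321,208),crop(t,472,267)]),np.hstack([crop(s,367,254),crop(s,282,263),crop(s,357,186)])]
cv2.imwrite('pics/crops.png',np.vstack(rows))
E
```

```text
(no output)
```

View pics/crops.png

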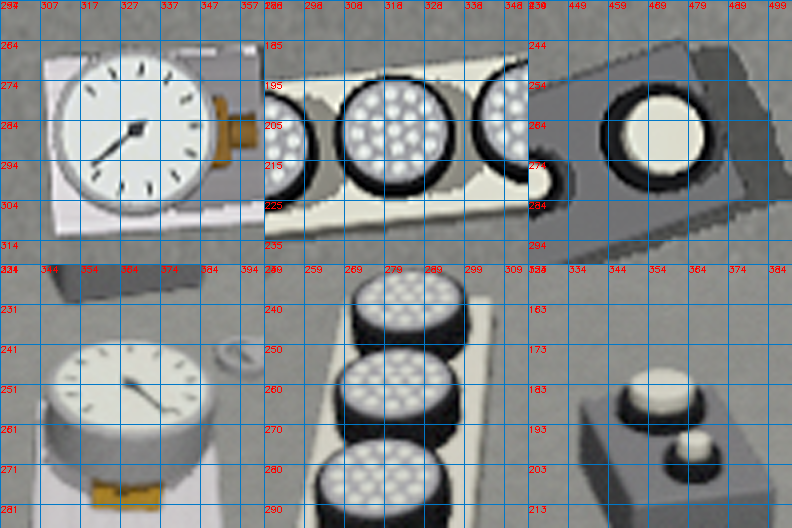

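The crops give these centres (top / side): dial (331,286.2) / (366.5,250.7), lamp (320.2,208.2) / (282,259.5), button (473,267.5) / (357.5,183.7).

```bash
cat > h.py <<'E'
import numpy as np,cv2
from station import r,get_image,models
def P(p): return np.array([[p['fx'],0,p['cx']],[0,p['fy'],p['cy']],[0,0,1]])@np.array(p['view'])[:3]
def tri(A,B,a,b):
    X=cv2.triangulatePoints(P(A),P(B),np.float64(a).reshape(2,1),np.float64(b).reshape(2,1)).ravel();X=X[:3]/X[3]
    e=[]
    for C,c in((A,a),(B,b)):
        q=P(C)@np.r_[X,1];e.append(np.hypot(*(q[:2]/q[2]-c)))
    return X,e
def atz(A,a,z):
    M=P(A);H=M[:,[0,1,3]].copy();H[:,2]+=M[:,2]*z
    x=np.linalg.solve(H,np.r_[a,1]);return x[:2]/x[2]
E
python3 - <<'E'
from h import *
t=get_image('top');s=get_image('side')
for n,a,b,z in[('dial',(331,286.2),(366.5,250.7),70),('lamp',(320.2,208.2),(282,259.5),53),('btn',(473,267.5),(357.5,183.7),72),('little',(439.5,280),(365.5,198),72),
 ('wrenchhead',(393,319),(395,243),5),('bottlecap',(408,125),(230,180),140),('lampL',(286,212),(279,284),53),('lampR',(355,205),(286,241),53),('smallg',(180,234),(282,375),70)]:
    X,e=tri(t,s,a,b);print(n,X.round(1),np.round(e,1),atz(t,a,z).round(1),atz(s,b,z).round(1))
E
```

```text
dial [460.  -30.9  70.1] [0.6 0.8] [461.1 -31. ] [458.6 -30.8]
lamp [618.6 -11.2  52. ] [0.4 0.6] [619.2 -11.1] [617.1  -9.6]
btn [ 494.9 -303.9   67.6] [0.8 0.9] [ 495.9 -302.7] [ 492.4 -294.8]
little [ 471.8 -239.    66.2] [0.5 0.5] [ 472.1 -237.7] [ 470.3 -228.3]
wrenchhead [ 400.9 -156.4    4.6] [0.2 0.3] [ 401.4 -156.4] [ 400.4 -155.8]
bottlecap [ 760.9 -179.3  128.1] [0.8 0.9] [ 757.3 -176.9] [ 750.4 -155.8]
lampL [611.2  57.5  49.5] [0.7 1. ] [611.7  57.3] [608.1  62.1]
lampR [625.6 -81.4  46.3] [0.8 1. ] [625.5 -80.8] [621.3 -71.3]
smallg [563.8 265.3  62.6] [1.  1.8] [564.3 263.4] [559.5 271.5]
```

The two views agree: dial height 70, lamp 52, button about 68–72, with reprojection error under 1 px. Next: close the fingers and point.

```bash
cat >> h.py <<'E'
def R(p):
    a=np.arctan2(p[1],p[0]);z=np.array([np.cos(a),np.sin(a),0]);x=np.array([0,0,-1.]);return np.c_[x,np.cross(z,x),z]
def st(m):
    s=r.state();print(m,round(s['time_s'],2),np.round(s['tcp_pos'],1),'F',np.round(s['ft_force'],1),'w',round(s['width'],1),flush=True)
E
python3 - <<'E'
from h import *
r.grasp();st('closed')
p=[460,-31]
print(r.ik([*p,200],R(p)))
r.servo_line([229.8,607.3,250]);r.move_to([*p,250],R(p));st('above')
r.servo_line([*p,94],v=100);st('dial')
for n in('top','side'): cv2.imwrite(f'pics/{n}1.png',get_image(n)['img'][:,:,::-1])
E
```

```text
closed 2.32 [230.1 607.9 214.7] F [-1.4 -0.7 -0.3] w 0.4
[-1.05316000e+01 -1.73164687e+01  1.18734054e+02 -2.54444375e-14
  7.85824143e+01 -6.67619219e+00]
above 5.11 [460.2 -30.5 250. ] F [ 0.4  0.2 -0.3] w 0.2
dial 6.82 [460.6 -31.1  94.7] F [ 0.7  0.2 -0.9] w 0.8
```

View pics/side1.png

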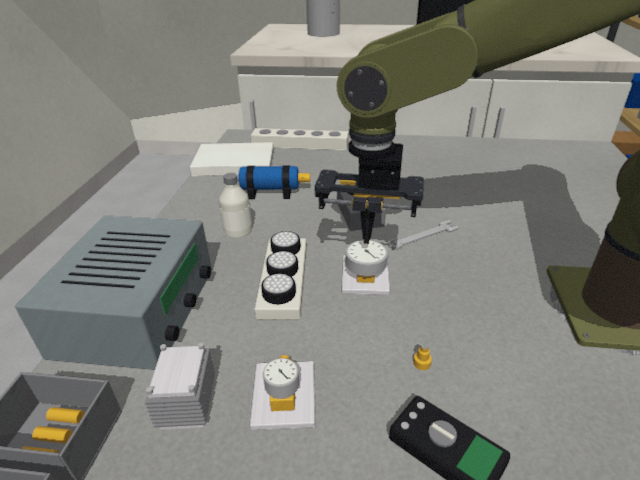

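View pics/top1.png

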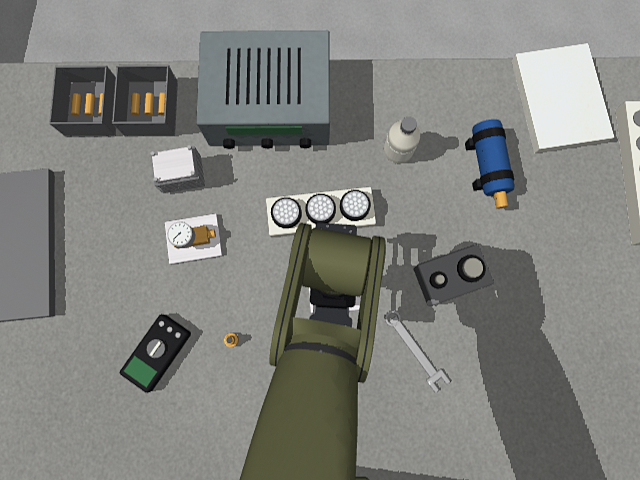

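In the side view the tip, at about (367,241), hovers just above the dial centre (366,251) with a gap, as intended. I'll hold there, then go to the lamp.

```bash
python3 - <<'E'
from h import *
r.wait(2.1);st('held')
r.servo_line([460,-31,180])
p=[618.5,-10.8]
r.servo_line([*p,180],R(p));r.servo_line([*p,76],v=100);st('lamp');
cv2.imwrite('pics/side2.png',get_image('side')['img'][:,:,::-1])
r.wait(2.1);st('held')
E
```

```text
held 9.02 [460. -31.  94.] F [-0.4  0.2  0.1] w 0.6
lamp 12.15 [619.3 -10.9  77. ] F [-0.3  0.2  1.2] w 0.5
held 14.3 [618.5 -10.8  76. ] F [ 0.2  0.  -0.4] w 0.7
```

View pics/side2.png

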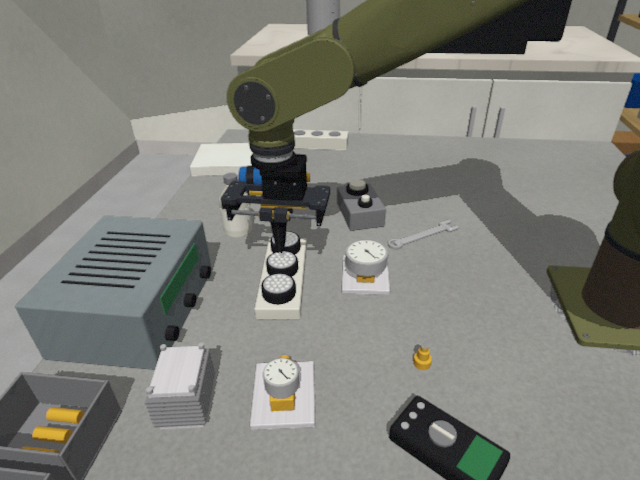

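In the side view the tip, at about (280,250), is above the middle lamp centre (282,260). The hold is done, so now the big button.

```bash
python3 - <<'E'
from h import *
r.servo_line([618.5,-10.8,200])
p=[495.3,-303]
r.servo_line([*p,200],R(p),v=200);r.servo_line([*p,82],v=100);r.wait(.3);st('over')
f0=r.state()['ft_force'][2]
cv2.imwrite('pics/side3.png',get_image('side')['img'][:,:,::-1])
for z in np.arange(76,64,-1.0):
    r.servo_line([*p,z],v=20);r.wait(.15);st(z)
    if r.state()['ft_force'][2]-f0>8: break
    if z<=66: break
E
```

```text
over 18.64 [ 495.5 -303.1   82.4] F [0.4 0.2 0.3] w 0.3
76.0 19.29 [ 495.4 -303.1   76.1] F [ 1.2  0.4 -0. ] w 0.1
75.0 19.69 [ 495.3 -303.    75. ] F [ 0.8 -1.7  0.1] w 0.9
74.0 20.09 [ 495.3 -303.1   74. ] F [-0.9  0.5  0.5] w 0.6
73.0 20.49 [ 495.3 -303.    73. ] F [ 0.3 -0.1  0.4] w 0.6
72.0 20.89 [ 495.5 -303.1   72.3] F [1.3 0.2 1.5] w 0.4
71.0 21.29 [ 495.5 -303.1   71.2] F [ 0.2 -0.9  1.7] w 0.1
70.0 21.69 [ 495.5 -303.1   70.2] F [ 1.6 -0.9  2.4] w 0.3
69.0 22.09 [ 495.5 -303.1   69.2] F [ 0.8 -0.6  2.9] w 0.7
68.0 22.49 [ 495.5 -303.1   68.2] F [ 1.6 -0.7  3.4] w 0.3
67.0 22.89 [ 495.5 -303.1   67.2] F [ 2.1 -1.5  3.5] w 0.4
66.0 23.29 [ 495.5 -303.1   66.3] F [ 1.2 -0.6  4.8] w 0.7
```

View pics/side3.png

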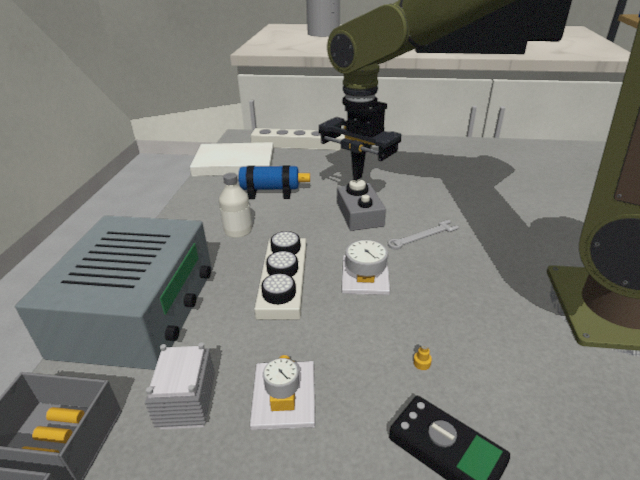

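The picture shows the tip at about (357,180), on the big button. The force follows the stated spring, 1.5 N rising to 4.8 N. I'll press a little further to reach the stop, then withdraw.

```bash
python3 - <<'E'
from h import *
p=[495.3,-303]
for z in(65.5,65,64.5,64):
    r.servo_line([*p,z],v=15);r.wait(.2);st(z)
    if r.state()['ft_force'][2]>9: break
r.wait(.3);st('hold')
r.servo_line([*p,80],v=30);r.servo_line([*p,230]);
r.move_to([230,608,260],R([230,608]));r.wait(.5);st('clear')
for n in('top','side'): cv2.imwrite(f'pics/{n}4.png',get_image(n)['img'][:,:,::-1])
for n in('top','side'):
    d=cv2.absdiff(cv2.imread(f'pics/{n}0.png'),cv2.imread(f'pics/{n}4.png')).max(2)
    cv2.imwrite(f'pics/{n}d.png',cv2.convertScaleAbs(d,alpha=3)); print(n,(d>40).sum())
a=np.hstack([cv2.imread('pics/top4.png'),cv2.imread('pics/topd.png')]);cv2.imwrite('pics/cmp.png',cv2.resize(a,(800,300)))
E
```

```text
65.5 23.74 [ 495.5 -303.2   66.2] F [ 0.3 -0.2  7.5] w 0.6
65 24.19 [ 495.5 -303.2   66.2] F [-0.4 -0.3  9.8] w 0.3
hold 24.49 [ 495.5 -303.1   66.2] F [-1.3  0.9  9.8] w 0.3
clear 30.11 [230. 608. 260.] F [ 0.7 -1.  -0.4] w 0.3
top 5549
side 4558
```

View pics/cmp.png

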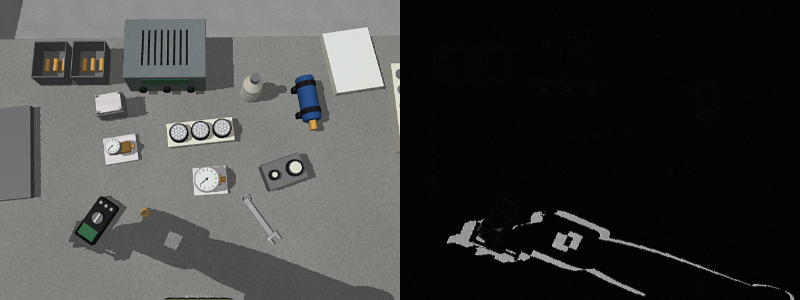

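View pics/sided.png

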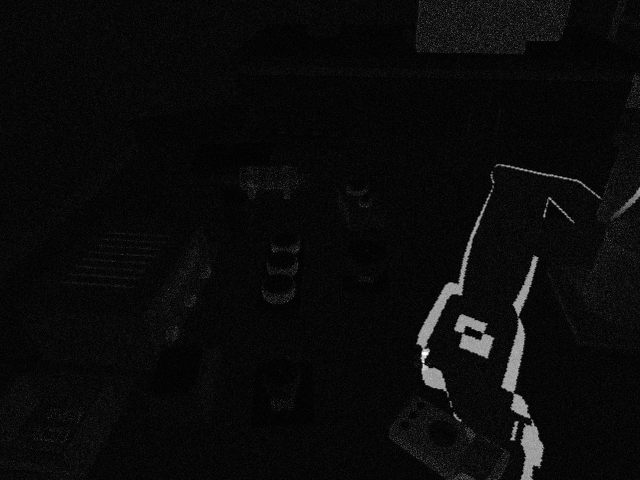

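The button reached its stop: the tip stayed at z = 66.2 while the force rose from 7.5 to 9.8 N. The only differences from the starting pictures are the arm's own shadow, around (470,330) in the side view; every object is where it was.

```bash
python3 -c "
from station import r
r.sign_off();print(r.state()['time_s'])"
```

```text
the job is handed in; nothing more can be done
the job is handed in; nothing more can be done
```

The pointing check and the button press are done, and the job is handed in; the last clock reading before hand-in was 30.1 s of the 58 s allowed.

- **Pointing:** with the fingers closed, I held the tips for just over 2 s about 24 mm above the larger dial (460, -31 mm). I then did the same about 23 mm above the middle lamp (618.5, -10.8 mm). Nothing in the force readings or pictures suggested contact.
- **Big button:** I pressed it at (495, -303) mm until it hit its stop, with the tip steady at z = 66.2 mm while the force rose to 9.8 N. I then let go and drew clear.
- **Final checks:** comparing the before and after pictures from both cameras showed only the arm's shadow had changed, so nothing visibly moved. I judged the button released from those pictures only, because its travel cannot be read directly.
- **Disagreement:** triangulation put the button top at 67.6 mm, against 72 mm in the task text. Contact came at about 72 mm, which confirmed the text.

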